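Clip the spice infuser sample onto the display eye

TASK

Hang the steel spice infuser on the display stand by its snap hook: bring the front bar of the stand's eye into the hook's mouth below the sprung gate, draw the hook gently down so that the bar presses the gate inward and passes it, and keep hold until the gate has snapped shut below the bar. Then let go, leaving the infuser hanging freely from the eye, upright and still; do not disturb the cup, the spatula or the jar.

Things in the scene. Friction and masses are not known exactly. Their poses are not given: they have to be found in the camera images.
- infuser: Loose steel spice infuser, 0.17 to 0.31 kg, standing on the table; origin: centre of its underside, z up. Perforated cylinder 57 mm across, 71 mm high with lid. From the lid rises a snap hook of 8 mm round bar in the infuser's x-z plane: shank at x = -15 mm, crook, nose at x = +15 mm. The crook's top is at z = 171 mm; above it stands a black grip tab.
- grip_tab (a point): Where to grip from above: a point in the black upright tab at the infuser's top, on its axis, 200 mm above its underside. The tab is 22 mm wide along the infuser's x, 10 mm thick along its y (close the fingers along y) and runs from 171 to 216 mm. Axes as the infuser's.
- hook_mouth (a point): Middle of the hook's mouth, on the infuser's axis 99.5 mm above its underside: the gap, open to the infuser's +x, between the lid (71 mm) and the nose's end (128 mm, flared to x = +22 mm). The eye's bar enters here, below the gate. Axes as the infuser's.
- crook: The arched crook of the hook, one piece with the infuser. Its origin is the seat inside the arch, on the infuser's axis 159.3 mm above its underside: the centre of the eye's bar lies here when the hook hangs on it. Between shank and nose the hook is 22 mm wide inside. Axes as the infuser's.
- gate (a joint): Sprung gate, 18 mm long, 4 mm thick, hinged by the shank at x = -9 mm, z = 138 mm of the infuser, lying level across to the nose. 0 = shut; it swings only up, inward, to 1.75 rad. The bar pushes it up from below with up to about 9 N (easing as it swings); it springs shut once the bar's centre is about 19 mm above the hinge. The bar seats in the crook at 21.3 mm above the hinge.
- stand: Fixed display stand; origin: on the post's axis at the underside of its wooden foot (120 x 120 x 14 mm, reaching 48 mm to -x), z up. Steel post 18 mm thick, 228 mm high. A collar 30 mm across on it carries the eye: a rigid, level, closed loop of 8 mm bar reaching along the stand's -x. Its front bar lies along y; the opening behind that is 48 mm wide (y), 41 mm deep before it narrows.
- eye_mid (a point): Nominal middle of the eye's front bar: 85 mm from the post along the stand's -x, 192 mm above the table; stand's axes. It is fixed to the post: the collar is clamped by hand, so the real bar is up to 20 mm higher or lower (exact in x, y): feel or see it. The nose goes inside the loop, the shank outside, infuser's x along the stand's x. Do not load the eye above 20 N.
- cup: Bystander: loose open steel measuring cup, 72 mm across the rim, 60 mm high, origin at the centre of its underside. Leave alone.
- spatula: Bystander: loose wooden spatula lying flat, 240 mm long along its x. Leave alone.
- jar: Bystander: loose glass jar with a dark lid, 60 mm across, 90 mm high, origin at the centre of its underside. Leave alone.
Not all that is in view belongs to the job. There is more than one size of the infuser; the job needs the larger. There is more than one size of the stand; the one meant has the size given above.

How it is judged:
By the outcome, as a careful person would: the job done as asked, in the order asked, and still so for the second after the job is handed in, with the robot touching nothing.
It also fails if it takes over 54 s, if anything falls off the work surface, if the arm or the gripper's body presses on something with over 40 N, if the wrist force passes 120 N, or if a joint passes its speed limit or range.

ROBOT

A 6-joint arm with a two-finger parallel gripper is mounted at the origin on the work surface. World frame = base frame: x ahead of the robot, y to its left, z up, the work surface at z = 0. Lengths are in mm, angles in rad, forces in N, time in s.
With the tool pointing down it reaches from about 350 to 975 mm from the base axis. Payload 7.1 kg.
Tool frame: the origin (TCP) lies at the very end of the fingers, on their centre line; the grasp point (between the pads) lies 19 mm behind it; y points along the fingers, z is the direction in which the jaws open and shut, and the axes are right-handed (so a half turn about y gives the same grasp; the last joint's range is limited). The gripper opens to 88 mm and grips with 3 to 60 N. Pads are 20 mm wide; open, the fingers measure 115 mm over their backs; the gripper's body (75 mm by 178 mm) begins 61 mm behind the grasp point.
Start: joints at [1.171, 0.423, 1.63, -0, 1.089, -0.019], TCP at [232.257, 580.225, 222.675] pointing down, gripper open.
Joint ranges: [-3, 3], [-0.9, 2.11], [0.09, 2.58], [-1.31, 4.45], [0.11, 2.69], [-2.54, 2.54]. Speed limits (rad/s): [2.39, 2.39, 3.01, 3.14, 3.14, 3.14].

INTERFACE

Orientations are given as a rotation vector (axis times angle).
In Python, from workcell import ctrl gives the robot as it stands.
- The arm moves only by the shell command python3 -m jog 'ROWS'. ROWS is JSON, a list of rows, each a list of 3 entries, a list of its own where there are three numbers: the opening, from 0 (shut) to 1 (fully open), then the shift along the tool's x, y, z in cm, then the turn, a rotation vector about the tool's x, y, z in rad. In form: [[claw, [dx, dy, dz], [wx, wy, wz]], ...]. A call has 1 to 8 rows; each row is the pose to reach, as a shift and turn from the pose commanded when the call began, along the tool's axes at that moment; what a row does not reach only later rows make up. A row lasts 1/10 s, in which the tool goes at most 50 mm and 8.59 degrees, less where a joint would pass 70% of its speed; a pose out of reach is approached as far as the arm can. A call with a gripper value outside its range is refused whole. The fingers move at their own pace and stop on an object; the grip force is fixed at half the most. Time passes only in rows, so rows that repeat a pose let the fingers close. It gives the time, the measured TCP pose, the force and the opening at its end, in the units of the state.
- ctrl.get_obs(): the state, without advancing time (a new reading comes with each control period).
- ctrl.get_image(name): name is "scene" or "top" or "wrist"; returns a dict with "color" (420x560x3 uint8, red, green, blue), "z_map" (420x560 float32, mm along the optical axis (not along the pixel's ray), 0 where there is no reading), "fx", "fy", "cx", "cy" (pixels), "pose" (4x4, takes a point from camera to world coordinates). Camera axes: x right, y down, z forward; pixel columns grow to the right and rows downward; lengths in mm; the calibration is good to about 2 mm. A picture is of the moment at which its call begins.
- ctrl.close_job(): hands the job in, once; it reports no verdict.
The state is a dict: "t": time; "qpos": joint angles; "qvel": joint speeds; "joint_torque": joint torques, N m; "ee_pos": TCP position; "orientation": TCP orientation; "ft_force": force on the tool from outside, world axes, zero at the start; "moment": the same for the moment, N m; "width": finger opening in mm.
Only numpy, scipy, OpenCV 4.12 (cv2) and the standard library are available. Lean on these libraries where they do the work, as an engineer would, in place of code of your own. Each camera call takes 0.05 s, during which the arm holds its last target.

## Working session

There is one attempt and no reset: what is moved stays moved. The work goes in short steps, Python scripts to look and compute and a shell command to move; the robot and the scene stay as the last step left them, time stands still between calls to the robot, and variables do not carry over. Pictures are saved under pics/ and viewed, and the job is handed in when it is done.

```bash
ls; mkdir -p pics; python3 - <<'E'
from workcell import ctrl
import cv2,numpy as np
o=ctrl.get_obs();print({k:np.round(v,3) for k,v in o.items()})
for n in ["scene","top","wrist"]:
    d=ctrl.get_image(n);np.savez(f"pics/{n}0.npz",**d);cv2.imwrite(f"pics/{n}0.png",d["color"][:,:,::-1]);print(n,d["fx"],d["cx"],d["cy"],np.round(d["pose"],3))
E
```

```text
pics
{'t': np.float64(0.0), 'qpos': array([ 1.171,  0.424,  1.631, -0.   ,  1.089, -0.019]), 'qvel': array([-0.   ,  0.   ,  0.   , -0.001, -0.001, -0.001]), 'joint_torque': array([-0.0000e+00, -5.4462e+01, -2.7367e+01,  6.4000e-02,  2.3000e-02,
       -0.0000e+00]), 'ee_pos': array([232.047, 579.736, 221.902]), 'orientation': array([-1.552,  0.299, -0.299]), 'ft_force': array([ 0.108, -0.147, -0.226]), 'moment': array([ 0.015, -0.007, -0.011]), 'width': np.float64(87.731)}
scene 523.5586993186342 285.8962690575742 215.401566821463 [[ 1.830000e-01  6.770000e-01 -7.130000e-01  1.474500e+03]
 [ 9.830000e-01 -1.240000e-01  1.350000e-01 -1.619670e+02]
 [ 3.000000e-03 -7.250000e-01 -6.880000e-01  1.015444e+03]
 [ 0.000000e+00  0.000000e+00  0.000000e+00  1.000000e+00]]
top 382.4485027410146 276.47571783378345 208.88488657251065 [[-3.000000e-02 -9.850000e-01  1.710000e-01  3.775090e+02]
 [-9.990000e-01  3.300000e-02  1.600000e-02  2.394900e+01]
 [-2.200000e-02 -1.700000e-01 -9.850000e-01  1.189986e+03]
 [ 0.000000e+00  0.000000e+00  0.000000e+00  1.000000e+00]]
wrist 348.92992475552364 281.40966463807797 211.46033404958422 [[ 3.71000e-01  8.90000e-01  2.66000e-01  1.58099e+02]
 [ 9.29000e-01 -3.55000e-01 -1.07000e-01  6.08715e+02]
 [-1.00000e-03  2.87000e-01 -9.58000e-01  3.83541e+02]
 [ 0.00000e+00  0.00000e+00  0.00000e+00  1.00000e+00]]
```

View pics/scene0.png

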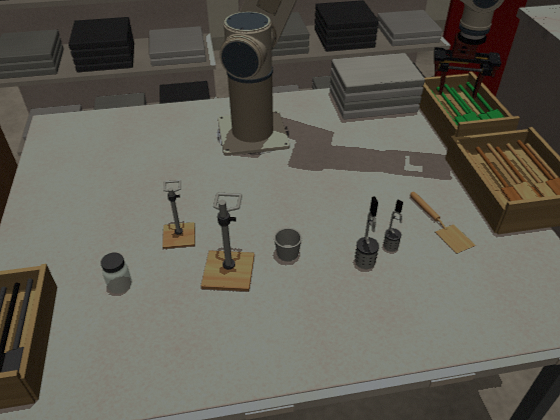

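View pics/top0.png

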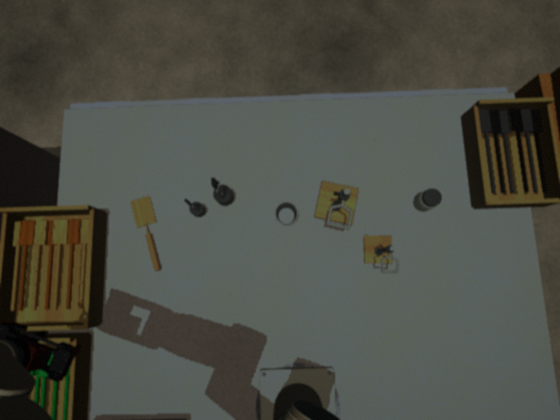

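View pics/wrist0.png

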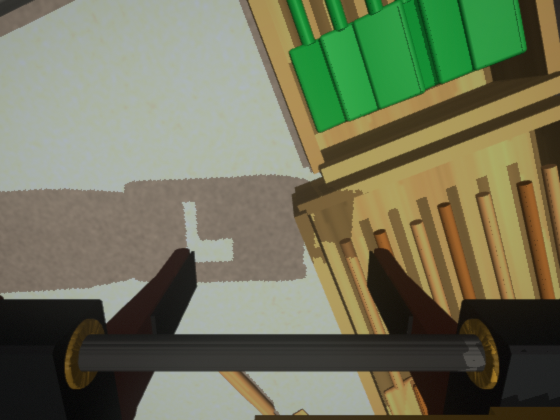

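Candidates in the scene view are infusers at (367,250), large, and (393,238), small, and stands at (228,265), large, and (180,235), small. The larger of each fits the description. I'll check them in close crops.

```bash
cat > h.py <<'E'
import numpy as np
def load(n):
    return dict(np.load(f"pics/{n}.npz"))
def cloud(d):
    z=d["z_map"];v,u=np.indices(z.shape)
    P=np.stack([(u-d["cx"])/d["fx"]*z,(v-d["cy"])/d["fy"]*z,z],-1)
    W=P@d["pose"][:3,:3].T+d["pose"][:3,3]
    W[z==0]=np.nan
    return W
E
python3 - <<'E'
import cv2,numpy as np
from h import *
d=load("scene0");c=d["color"][:,:,::-1]
a=cv2.resize(c[180:280,330:430],(400,400),interpolation=3);b=cv2.resize(c[180:300,180:280],(400,480),interpolation=3)
a=cv2.copyMakeBorder(a,0,80,0,0,0);cv2.imwrite("pics/crop1.png",np.hstack([a,b]))
W=cloud(d);
from scipy import ndimage
m=np.nan_to_num(W[...,2],nan=0)>12
m&=(W[...,0]>250)&(W[...,0]<1000)&(abs(W[...,1])<600)
l,n=ndimage.label(m,np.ones((3,3)))
for i in range(1,n+1):
    p=W[l==i]
    if len(p)>30:
        v,u=np.where(l==i);print(len(p),(u.mean().round(),v.mean().round()),np.round(p.min(0)),np.round(p.max(0)))
E
```

```text
1298 (np.float64(477.0), np.float64(25.0)) [250. 505. 329.] [307. 600. 520.]
65 (np.float64(466.0), np.float64(69.0)) [250. 543. 311.] [275. 599. 321.]
2010 (np.float64(478.0), np.float64(185.0)) [250. 577.  12.] [602. 600. 112.]
364 (np.float64(173.0), np.float64(203.0)) [ 376. -283.   12.] [ 456. -238.  162.]
178 (np.float64(424.0), np.float64(205.0)) [408. 407.  12.] [525. 453.  22.]
1679 (np.float64(226.0), np.float64(248.0)) [ 499. -214.   12.] [673. -75. 230.]
846 (np.float64(368.0), np.float64(240.0)) [601. 176.  12.] [658. 234. 219.]
456 (np.float64(393.0), np.float64(228.0)) [566. 267.  12.] [612. 307. 162.]
640 (np.float64(287.0), np.float64(242.0)) [525. -21.  12.] [601.  50.  63.]
863 (np.float64(115.0), np.float64(271.0)) [ 565. -442.   12.] [ 624. -383.   93.]
3520 (np.float64(31.0), np.float64(339.0)) [ 562. -600.   12.] [ 879. -561.  113.]
```

View pics/crop1.png

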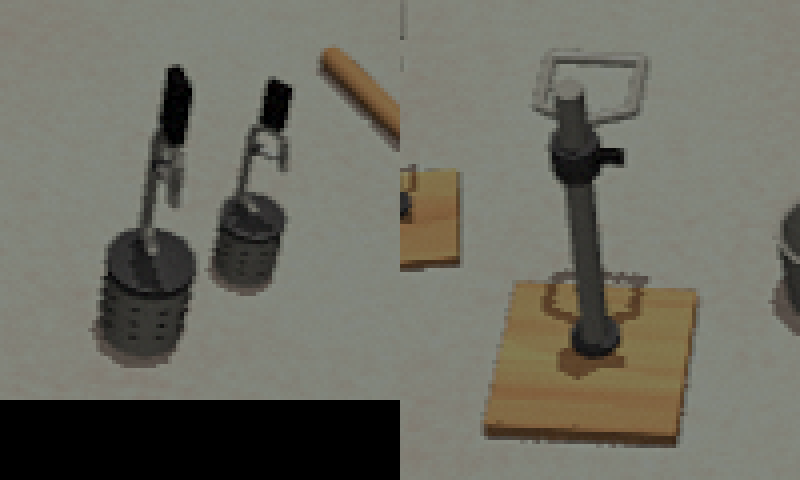

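The crop shows the large infuser on the left, tab top at z≈218 and 57 mm across, and the large stand on the right, with its post at z≈229. Both match the description. Next I'll measure poses.

```bash
python3 - <<'E'
import cv2,numpy as np
from h import *
from scipy.optimize import least_squares
for n in ["scene0","top0"]:
    d=load(n);W=cloud(d).reshape(-1,3);C=d["color"].reshape(-1,3)
    def box(x0,x1,y0,y1,z0,z1):
        m=(W[:,0]>x0)&(W[:,0]<x1)&(W[:,1]>y0)&(W[:,1]<y1)&(W[:,2]>z0)&(W[:,2]<z1);return W[m]
    print(n)
    b=box(580,680,160,250,15,62)
    if len(b)>10:
        r=least_squares(lambda p:np.hypot(b[:,0]-p[0],b[:,1]-p[1])-28.5,[630,205],loss="soft_l1");print("body",len(b),r.x)
    l=box(580,680,160,250,64,76);print("lid",len(l),l.mean(0),l.min(0),l.max(0))
    for z0,z1 in [(85,125),(125,150),(150,170),(172,222)]:
        t=box(580,680,160,250,z0,z1)
        if len(t)>3:
            c=t[:,:2].mean(0);w,v=np.linalg.eigh(np.cov(t[:,:2].T));print(z0,len(t),c.round(1),"axis",v[:,1].round(3),np.sqrt(w).round(1), "zmax",t[:,2].max().round(1))
            print(t[:12].round(0).tolist())
    f=box(480,700,-230,-60,8,18);print("foot",len(f),cv2.minAreaRect(f[:,:2].astype(np.float32)))
    p=box(480,700,-230,-60,40,140)
    if len(p)>10:
        r=least_squares(lambda q:np.hypot(p[:,0]-q[0],p[:,1]-q[1])-9,[615,-160],loss="soft_l1");print("post",len(p),r.x)
    t=box(480,700,-230,-60,222,236);print("posttop",len(t),t.mean(0),t.min(0),t.max(0))
    e=box(480,585,-230,-60,160,222);print("eye",len(e),e.mean(0),e.min(0),e.max(0));
    if len(e): print(e[:40].round(0).tolist())
E
```

```text
scene0
body 292 [625.49871508 206.06624374]
lid 183 [631.12247754 203.70077985  67.25093144] [604.46416096 176.29241211  64.03845479] [653.618342   230.02598554  74.80997284]
85 37 [614.9 203.3] axis [-0.283  0.959] [1.9 2.6] zmax 123.6
[[611.0, 201.0, 122.0], [615.0, 200.0, 123.0], [616.0, 202.0, 124.0], [613.0, 206.0, 120.0], [612.0, 209.0, 118.0], [618.0, 199.0, 122.0], [617.0, 202.0, 120.0], [615.0, 205.0, 118.0], [612.0, 202.0, 113.0], [616.0, 203.0, 117.0], [616.0, 205.0, 116.0], [616.0, 201.0, 113.0]]
125 63 [630.8 204.1] axis [-0.996 -0.094] [ 2.5 13.4] zmax 150.0
[[609.0, 202.0, 144.0], [615.0, 202.0, 149.0], [614.0, 200.0, 145.0], [615.0, 202.0, 146.0], [615.0, 205.0, 146.0], [615.0, 207.0, 145.0], [613.0, 201.0, 141.0], [618.0, 201.0, 146.0], [615.0, 205.0, 142.0], [615.0, 201.0, 139.0], [613.0, 204.0, 137.0], [617.0, 205.0, 141.0]]
150 40 [634.8 204.3] axis [-0.993 -0.122] [ 2.4 11.1] zmax 169.8
[[617.0, 202.0, 165.0], [613.0, 201.0, 158.0], [622.0, 200.0, 166.0], [616.0, 201.0, 157.0], [621.0, 201.0, 161.0], [628.0, 201.0, 168.0], [618.0, 200.0, 156.0], [615.0, 204.0, 15
[... 3957 characters left out ...]
.0], [579.0, -138.0, 206.0], [578.0, -139.0, 212.0], [578.0, -142.0, 211.0], [579.0, -145.0, 207.0], [583.0, -151.0, 188.0], [583.0, -155.0, 183.0], [585.0, -127.0, 169.0], [582.0, -128.0, 181.0], [580.0, -130.0, 188.0], [581.0, -133.0, 184.0], [581.0, -135.0, 187.0], [579.0, -137.0, 193.0], [579.0, -139.0, 194.0], [578.0, -141.0, 199.0], [578.0, -144.0, 199.0], [580.0, -149.0, 187.0], [580.0, -151.0, 188.0], [580.0, -154.0, 187.0], [582.0, -128.0, 166.0], [580.0, -129.0, 176.0], [578.0, -130.0, 185.0], [578.0, -133.0, 186.0], [578.0, -135.0, 188.0], [578.0, -138.0, 186.0], [577.0, -140.0, 189.0], [577.0, -143.0, 188.0], [577.0, -145.0, 191.0], [577.0, -149.0, 187.0], [578.0, -152.0, 182.0]]
```

```bash
cat >> h.py <<'E'
from scipy.spatial.transform import Rotation as R
def rel(target,jawyaw):
    """target TCP mm world, jaw (tool z) direction yaw; from the measured pose"""
    from workcell import ctrl
    o=ctrl.get_obs();R0=R.from_rotvec(o["orientation"])
    y=np.array([0,0,-1.]);z=np.array([np.cos(jawyaw),np.sin(jawyaw),0]);x=np.cross(y,z)
    Rt=R.from_matrix(np.stack([x,y,z],1))
    print("now",o["ee_pos"].round(1),"q6",o["qpos"].round(2),"w",o["width"].round(1),"F",o["ft_force"].round(2),"t",o["t"])
    print("axes x,y,z:",R0.as_matrix().T.round(3).tolist())
    print("shift cm",(R0.inv().apply(np.array(target)-o["ee_pos"])/10).round(2),"turn",(R0.inv()*Rt).as_rotvec().round(3))
E
python3 - <<'E'
from h import *
rel([629,204,260],0.05+np.pi/2); rel([629,204,260],0.05-np.pi/2)
E
```

```text
Traceback (most recent call last):
  File "h.py", line 17, in rel
    print("now",o["ee_pos"].round(1),"q6",o["qpos"].round(2),"w",o["width"].round(1),"F",o["ft_force"].round(2),"t",o["t"])
                                                                 ^^^^^^^^^^^^^^^^
AttributeError: 'float' object has no attribute 'round'
```

```bash
sed -i 's/o\["width"\].round(1)/round(o["width"],1)/' h.py
python3 - <<'E'
from h import *
rel([629,204,260],0.05+np.pi/2); rel([629,204,260],0.05-np.pi/2)
E
```

```text
now [232.1 579.8 222.1] q6 [ 1.17  0.42  1.63 -0.    1.09 -0.02] w 87.9 F [-0.45  0.45  0.48] t 0.15
axes x,y,z: [[0.928, -0.372, -0.0], [-0.0, -0.001, -1.0], [0.372, 0.928, -0.001]]
shift cm [ 50.82  -3.77 -20.15] turn [ 0.001 -0.431 -0.   ]
now [232.1 579.8 222.1] q6 [ 1.17  0.42  1.63 -0.    1.09 -0.02] w 87.9 F [-0.45  0.45  0.48] t 0.15
axes x,y,z: [[0.928, -0.372, -0.0], [-0.0, -0.001, -1.0], [0.372, 0.928, -0.001]]
shift cm [ 50.82  -3.77 -20.15] turn [0.000e+00 2.711e+00 2.000e-03]
```

```bash
python3 -m jog '[[1,[0,-6,0],[0,0,0]],[1,[5,-7,-2],[0,0,0]],[1,[9,-7,-4],[0,-0.1,0]],[1,[13,-7,-6],[0,-0.2,0]],[1,[17,-7,-7],[0,-0.3,0]],[1,[21,-7,-8],[0,-0.4,0]],[1,[25,-7,-10],[0,-0.43,0]],[1,[29,-7,-12],[0,-0.43,0]]]'
python3 - <<'E'
from h import *
rel([629,204,290],0.05+np.pi/2)
E
```

```text
t: 0.95
ee_pos: [457.8, 359.6, 292.5]
orientation: [-1.571, -0.039, 0.04]
ft_force: [0.8, -0.6, 0.2]
width: 87.8
now [457.8 359.6 292.5] q6 [ 0.65  0.29  1.66  0.    1.19 -0.98] w 87.8 F [ 0.85 -0.58  0.25] t 0.95
axes x,y,z: [[0.999, 0.05, -0.0], [-0.0, -0.0, -1.0], [-0.05, 0.999, -0.0]]
shift cm [ 16.31   0.24 -16.41] turn [ 0.  0. -0.]
```

```bash
python3 -m jog '[[1,[4,0,-4],[0,0,0]],[1,[7,0,-7],[0,0,0]],[1,[10,0,-10],[0,0,0]],[1,[13,0,-13],[0,0,0]],[1,[15,0.2,-15],[0,0,0]],[1,[16.3,0.2,-16.4],[0,0,0]],[1,[16.3,0.2,-16.4],[0,0,0]],[1,[16.3,0.2,-16.4],[0,0,0]]]'
python3 - <<'E'
from h import *
from workcell import ctrl
import cv2
d=ctrl.get_image("wrist");np.savez("pics/wrist1.npz",**d)
rel([629,204,262],0.05+np.pi/2)
cv2.imwrite("pics/wrist1.png",d["color"][:,:,::-1])
W=cloud(d)
m=(W[...,2]>208)&(W[...,2]<224)&(abs(W[...,0]-629)<30)&(abs(W[...,1]-204)<25)
p=W[m];print(len(p),p.mean(0),p.min(0),p.max(0),cv2.minAreaRect(p[:,:2].astype(np.float32)))
v,u=np.where(m);print(u.min(),u.max(),v.min(),v.max())
E
```

```text
t: 1.75
ee_pos: [627.2, 205.5, 290.4]
orientation: [-1.57, -0.038, 0.039]
ft_force: [-0.6, 0.7, 0.3]
width: 87.9
now [626.9 206.  290.5] q6 [ 0.3   0.41  1.48  0.    1.25 -1.32] w 87.8 F [-0.04 -1.2   0.64] t 1.8
axes x,y,z: [[0.999, 0.05, -0.001], [-0.001, 0.0, -1.0], [-0.05, 0.999, 0.0]]
shift cm [ 0.2   2.85 -0.21] turn [-0.    -0.    -0.001]
426 [624.03963036 205.71277393 214.8741233 ] [613.77751716 200.09110996 208.2822926 ] [635.84431297 211.00358687 217.58996414] ((624.7568969726562, 205.77944946289062), (21.505474090576172, 10.024425506591797), 5.199800968170166)
275 289 204 234
```

View pics/wrist1.png

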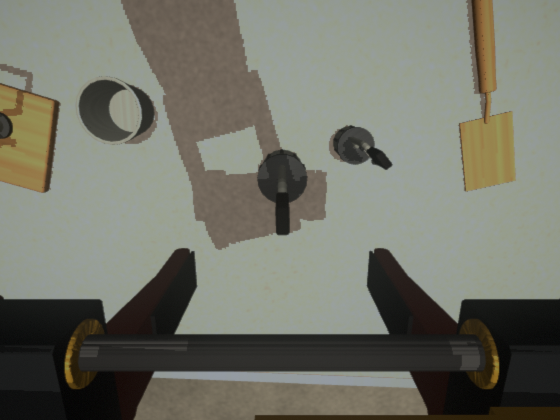

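The wrist picture shows the black tab at (275–289, 204–234), centred between the fingers, with the small infuser off to the right at (355,145). I'll descend now.

```bash
python3 -m jog '[[1,[0,3,0],[0,0,0]],[1,[0,6,0],[0,-0.02,0]],[1,[0,8.5,0],[0,-0.02,0]],[1,[0,10,0],[0,-0.02,0]],[1,[0,10.8,0],[0,-0.02,0]],[1,[0,10.8,0],[0,-0.02,0]],[1,[0,10.8,0],[0,-0.02,0]]]'
python3 - <<'E'
from h import *
rel([627,205,181],0.07+np.pi/2)
E
```

```text
t: 2.5
ee_pos: [628.3, 205.7, 183.8]
orientation: [-1.57, -0.056, 0.053]
ft_force: [-0.3, -0.4, 0.4]
width: 87.8
now [628.3 205.7 183.8] q6 [ 0.3   0.52  1.57  0.    1.05 -1.34] w 87.8 F [-0.32 -0.4   0.44] t 2.5
axes x,y,z: [[0.998, 0.07, 0.002], [0.002, 0.0, -1.0], [-0.07, 0.998, 0.0]]
shift cm [-0.13  0.28 -0.07] turn [-0.    -0.     0.002]
```

```bash
python3 -m jog '[[0.4,[-0.1,0.2,0],[0,0,0]],[0.3,[-0.1,0.2,0],[0,0,0]],[0.2,[-0.1,0.2,0],[0,0,0]],[0.1,[-0.1,0.2,0],[0,0,0]],[0,[-0.1,0.2,0],[0,0,0]],[0,[-0.1,0.2,0],[0,0,0]],[0,[-0.1,0.2,0],[0,0,0]],[0,[-0.1,0.2,0],[0,0,0]]]'
```

```text
t: 3.3
ee_pos: [626.8, 205.2, 180.7]
orientation: [-1.57, -0.054, 0.054]
ft_force: [-0.2, -0.5, 0.2]
width: 27.1
```

```bash
python3 -m jog '[[0,[0,0,0],[0,0,0]],[0,[0,0,0],[0,0,0]],[0,[0,0,0],[0,0,0]],[0,[0,0,0],[0,0,0]],[0,[0,0,0],[0,0,0]],[0,[0,0,0],[0,0,0]]]'
python3 - <<'E'
from h import *
from workcell import ctrl
rel([500,-124,279],-0.19+np.pi/2)
E
```

```text
t: 3.9
ee_pos: [626.7, 205.2, 180.6]
orientation: [-1.57, -0.054, 0.054]
ft_force: [0.3, 0.1, -0.4]
width: 10.0
now [626.7 205.2 180.6] q6 [ 0.3   0.52  1.58  0.    1.04 -1.34] w 10.0 F [ 0.33  0.11 -0.39] t 3.9
axes x,y,z: [[0.998, 0.069, -0.0], [-0.0, -0.0, -1.0], [-0.069, 0.998, -0.0]]
shift cm [-14.92  -9.84 -31.96] turn [ 0.     0.259 -0.   ]
```

```bash
python3 -m jog '[[0,[0,-0.5,0],[0,0,0]],[0,[0,-2,0],[0,0,0]],[0,[0,-4,0],[0,0,0]],[0,[0,-6.5,0],[0,0,0]],[0,[0,-9,0],[0,0,0]],[0,[0,-10.5,0],[0,0,0]],[0,[0,-11,0],[0,0,0]],[0,[0,-11,0],[0,0,0]]]'
python3 - <<'E'
from h import *
from workcell import ctrl
rel([446,-115,290],-0.19+np.pi/2)
E
```

```text
t: 4.7
ee_pos: [626.9, 205.2, 291.3]
orientation: [-1.57, -0.055, 0.054]
ft_force: [-0.2, -0.8, -3.5]
width: 10.0
now [626.9 205.2 291.3] q6 [ 0.3   0.41  1.49 -0.    1.25 -1.34] w 10.0 F [-0.21 -0.8  -3.48] t 4.7
axes x,y,z: [[0.998, 0.069, 0.001], [0.001, 0.0, -1.0], [-0.069, 0.998, 0.0]]
shift cm [-20.26   0.11 -30.69] turn [-0.     0.259  0.001]
```

```bash
python3 -m jog '[[0,[-0.5,0,-0.8],[0,0,0]],[0,[-1.6,0,-2.4],[0,0.02,0]],[0,[-3.2,0,-4.8],[0,0.05,0]],[0,[-5,0,-7.5],[0,0.08,0]],[0,[-7,0,-10.5],[0,0.11,0]],[0,[-9,0,-13.5],[0,0.14,0]],[0,[-11,0,-16.5],[0,0.16,0]],[0,[-13,0,-19.5],[0,0.18,0]]]'
python3 -m jog '[[0,[-2,0,-2.8],[0,0.03,0]],[0,[-4,0,-5.6],[0,0.06,0]],[0,[-5.8,0,-8.1],[0,0.08,0]],[0,[-7,0,-9.6],[0,0.08,0]],[0,[-7.6,0,-10.3],[0,0.08,0]],[0,[-7.8,0,-10.5],[0,0.08,0]],[0,[-7.8,0,-10.5],[0,0.08,0]],[0,[-7.8,0,-10.5],[0,0.08,0]]]'
python3 - <<'E'
from h import *
from workcell import ctrl
import cv2
rel([446,-115,290],-0.19+np.pi/2)
for n in ["scene","top","wrist"]:
    d=ctrl.get_image(n);np.savez(f"pics/{n}2.npz",**d);cv2.imwrite(f"pics/{n}2.png",d["color"][:,:,::-1])
d=load("scene2");cv2.imwrite("pics/crop2.png",cv2.resize(d["color"][100:300,130:330,::-1],(600,600),interpolation=3))
E
```

```text
t: 5.5
ee_pos: [508.4, 0.2, 289.3]
orientation: [-1.569, 0.09, -0.085]
ft_force: [0.2, -0.0, -2.3]
width: 9.7
t: 6.3
ee_pos: [421.9, -93.7, 290.6]
orientation: [-1.565, 0.149, -0.149]
ft_force: [1.0, 0.6, -2.2]
width: 9.8
now [421.9 -93.7 290.6] q6 [-0.25  0.04  1.96  0.    1.14 -1.63] w 9.8 F [ 0.98  0.65 -2.22] t 6.3
axes x,y,z: [[0.982, -0.189, 0.0], [0.0, 0.0, -1.0], [0.189, 0.982, 0.0]]
shift cm [ 2.77  0.06 -1.64] turn [-0. -0.  0.]
```

View pics/crop2.png

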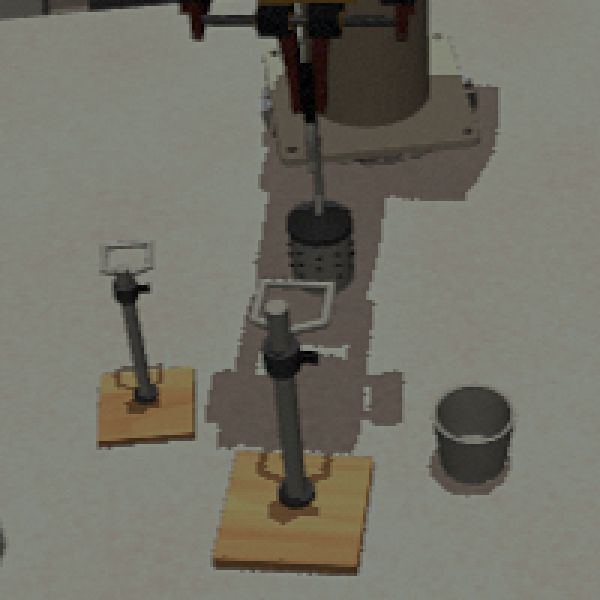

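View pics/wrist2.png

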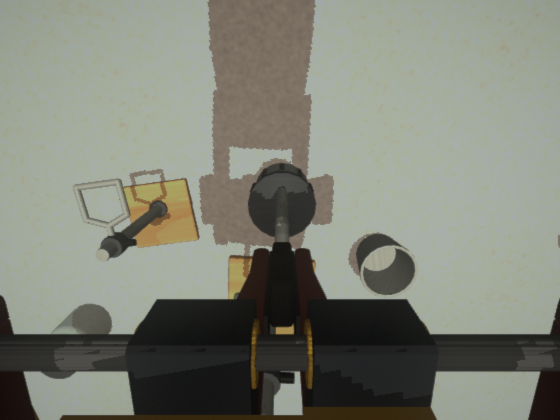

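```bash
python3 - <<'E'
from h import *
import cv2
from scipy.optimize import least_squares
for n in ["scene0","scene2","top0","top2"]:
    d=load(n);W=cloud(d).reshape(-1,3);C=d["color"].reshape(-1,3).astype(int)
    m=(abs(W[:,0]-585)<110)&(abs(W[:,1]+145)<95)&(W[:,2]>8)&(W[:,2]<20)&(C[:,0]-C[:,2]>25)
    f=W[m]; r=cv2.minAreaRect(f[:,:2].astype(np.float32)); print(n,"foot",len(f),np.round(r[0],1),np.round(r[1],1),r[2],"z",np.median(f[:,2]).round(1))
    pm=(abs(W[:,0]-587)<16)&(abs(W[:,1]+142)<16)&(W[:,2]>224)&(W[:,2]<233);p=W[pm];print(" posttop",p.mean(0).round(1),(p.min(0)+p.max(0))[:2]/2)
    em=(W[:,0]>485)&(W[:,0]<580)&(abs(W[:,1]+130)<45)&(W[:,2]>160)&(W[:,2]<195)
    e=W[em]
    post=np.array([587.0,-142.0])
    # fit yaw with the bar: points whose stand-x in -95..-78
    for yaw in [-0.19]:
        for it in range(4):
            c,s=np.cos(yaw),np.sin(yaw);L=(e[:,:2]-post)@np.array([[c,-s],[s,c]])
            k=(L[:,0]<-77)&(abs(L[:,1])<22)
            a=np.polyfit(L[k,1],L[k,0],1);yaw-=a[0]
        print(" bar n",k.sum(),"yaw",round(yaw,3),"x",a[1].round(1),"median z",np.median(e[k,2]).round(1),"pct90",np.percentile(e[k,2],90).round(1), "allmed",np.median(e[:,2]).round(1),"y range",L[:,1].min().round(1),L[:,1].max().round(1))
        mid=e[k].mean(0);print(" mid",mid.round(1))
E
```

```text
scene0 foot 1574 [ 575.4 -169.7] [180.  161.7] 75.70588684082031 z 12.2
 posttop [ 588.7 -141.7  226.4] [ 588.89458697 -141.57521633]
 bar n 60 yaw -0.266 x -83.3 median z 176.6 pct90 178.9 allmed 176.8 y range -32.2 31.6
 mid [ 506.8 -119.3  176.2]
scene2 foot 1574 [ 575.6 -168.8] [177.9 162.8] 75.59654998779297 z 12.3
 posttop [ 587.8 -142.   226.2] [ 588.03293737 -141.58876259]
 bar n 59 yaw -0.221 x -82.8 median z 177.4 pct90 179.6 allmed 177.0 y range -30.8 33.5
 mid [ 506.7 -121.8  176.6]
top0 foot 1023 [ 570.9 -169.5] [179.2 156.8] 75.70140838623047 z 13.4
 posttop [ 585.9 -142.3  226.4] [ 585.58261685 -142.59075833]
 bar n 50 yaw -0.255 x -85.6 median z 178.0 pct90 180.3 allmed 178.4 y range -31.7 32.0
 mid [ 504.1 -120.5  178.2]
top2 foot 776 [ 597.7 -144.7] [118.6 118.3] 76.14131927490234 z 13.3
 posttop [ 585.9 -141.5  227.2] [ 585.44296404 -141.54416246]Traceback (most recent call last):
  File "<stdin>", line 17, in <module>
    raise TypeError("expected non-empty vector for x")
TypeError: expected non-empty vector for x
```

```bash
python3 - <<'E'
from h import *
import cv2
from scipy.optimize import least_squares
tcp=np.array([421.9,-93.7,290.6]);yaw=-0.19;ax=np.array([np.cos(yaw),np.sin(yaw)]);ay=np.array([-ax[1],ax[0]])
for n in ["scene2","wrist2","top2"]:
    d=load(n);W=cloud(d).reshape(-1,3)
    L=np.c_[(W[:,:2]-tcp[:2])@ax,(W[:,:2]-tcp[:2])@ay,W[:,2]-tcp[2]+181]
    near=np.hypot(L[:,0],L[:,1])<45
    b=L[near&(L[:,2]>8)&(L[:,2]<62)]
    if len(b)>20:
        r=least_squares(lambda p:np.hypot(b[:,0]-p[0],b[:,1]-p[1])-28.5,[0,0],loss="soft_l1");print(n,"body",len(b),r.x.round(1))
    l=L[near&(L[:,2]>66)&(L[:,2]<76)]
    if len(l)>20: print(" lid",len(l),((l.min(0)+l.max(0))/2).round(1),(l.max(0)-l.min(0)).round(1),np.median(l[:,2]).round(1))
    s=L[near&(L[:,2]>80)&(L[:,2]<168)]
    if len(s)>5: 
        for z in range(80,168,12):
            q=s[(s[:,2]>=z)&(s[:,2]<z+12)]
            if len(q): print("  ",z,len(q),q.mean(0).round(1),q[:,0].min().round(1),q[:,0].max().round(1))
    
E
```

```text
scene2 body 307 [-1.4 -0.3]
 lid 110 [ 5.9  2.6 70.8] [47.8 43.   9.5] 68.6
   80 16 [-10.4   0.   85.3] -18.0 -3.6
   92 11 [-12.3  -0.   97. ] -14.5 -9.8
   104 7 [-10.8   1.6 110.3] -14.7 -8.9
   116 11 [ -8.6   2.4 122.8] -16.2 18.5
   128 19 [  9.6   1.1 135.7] -13.8 24.4
   140 15 [ 12.    0.2 145.3] -13.1 20.3
   152 22 [ 12.1   0.7 157.9] -12.2 20.5
   164 9 [ 10.6   0.6 165.7] 6.2 16.6
wrist2 body 410 [ 0.3 -0.3]
 lid 1651 [-2.3 -0.5 69.3] [48.6 50.   6.6] 67.9
   80 34 [-19.4  -0.3  86.5] -20.3 -17.9
   92 41 [-19.3  -0.3  98.4] -20.5 -16.6
   104 50 [-19.2  -0.5 110.2] -20.2 -16.9
   116 55 [-19.4  -0.3 122. ] -20.2 -17.5
   128 70 [-18.8  -0.5 134.4] -20.3 -12.2
   140 91 [-17.7  -0.3 144.9] -20.3 -7.9
   152 206 [-17.4  -0.4 159. ] -20.4 -11.5
   164 134 [-12.9  -0.6 166.1] -16.9 -9.9
```

```bash
python3 - <<'E'
from h import *
rel([445.8,-106.6,257.5],-0.245+np.pi/2)
E
```

```text
now [421.9 -93.6 290.6] q6 [-0.25  0.04  1.96  0.    1.14 -1.63] w 9.7 F [-0.13  0.4  -3.4 ] t 6.45
axes x,y,z: [[0.982, -0.189, -0.0], [-0.0, 0.0, -1.0], [0.189, 0.982, 0.0]]
shift cm [ 2.6   3.31 -0.83] turn [-0.     0.055 -0.   ]
```

```bash
python3 -m jog '[[0,[0.3,0.4,-0.1],[0,0.01,0]],[0,[0.9,1.1,-0.3],[0,0.02,0]],[0,[1.6,2.0,-0.5],[0,0.04,0]],[0,[2.2,2.8,-0.7],[0,0.055,0]],[0,[2.5,3.2,-0.8],[0,0.055,0]],[0,[2.6,3.3,-0.8],[0,0.055,0]],[0,[2.6,3.3,-0.8],[0,0.055,0]]]'
python3 - <<'E'
from h import *
rel([504,-121.2,257.5],-0.245+np.pi/2)
E
```

```text
t: 7.15
ee_pos: [445.4, -106.9, 257.4]
orientation: [-1.562, 0.194, -0.192]
ft_force: [0.2, 0.0, -2.2]
width: 9.6
now [ 445.4 -106.9  257.4] q6 [-0.26  0.13  1.95  0.    1.06 -1.59] w 9.6 F [ 0.21  0.01 -2.19] t 7.15
axes x,y,z: [[0.97, -0.243, -0.001], [-0.001, 0.0, -1.0], [0.243, 0.97, 0.0]]
shift cm [ 6.03 -0.02  0.04] turn [-0.    -0.001 -0.001]
```

```bash
python3 -m jog '[[0,[0.5,0,0],[0,0,0]],[0,[1.5,0,0],[0,0,0]],[0,[2.8,0,0],[0,0,0]],[0,[4,0,0],[0,0,0]],[0,[5,0,0],[0,0,0]],[0,[5.6,0,0],[0,0,0]],[0,[5.9,0,0],[0,0,0]],[0,[6,0,0],[0,0,0]]]'
python3 - <<'E'
from h import *
from workcell import ctrl
import cv2
rel([504,-121.2,257.5],-0.245+np.pi/2)
for n in ["scene","wrist"]:
    d=ctrl.get_image(n);np.savez(f"pics/{n}3.npz",**d)
d=load("scene3");a=cv2.resize(d["color"][150:270,180:280,::-1],(500,600),interpolation=3)
b=load("wrist3")["color"][:,:,::-1];b=cv2.resize(b[120:420,200:350],(300,600))
cv2.imwrite("pics/crop3.png",np.hstack([a,b]))
E
```

```text
t: 7.95
ee_pos: [503.7, -121.5, 257.5]
orientation: [-1.562, 0.193, -0.193]
ft_force: [0.9, 0.3, -2.3]
width: 10.2
now [ 503.7 -121.5  257.5] q6 [-0.26  0.22  1.83  0.    1.09 -1.58] w 10.2 F [ 0.92  0.29 -2.3 ] t 7.95
axes x,y,z: [[0.97, -0.243, -0.001], [-0.001, 0.0, -1.0], [0.243, 0.97, 0.0]]
shift cm [ 0.02 -0.    0.03] turn [-0.    -0.001 -0.001]
```

View pics/crop3.png

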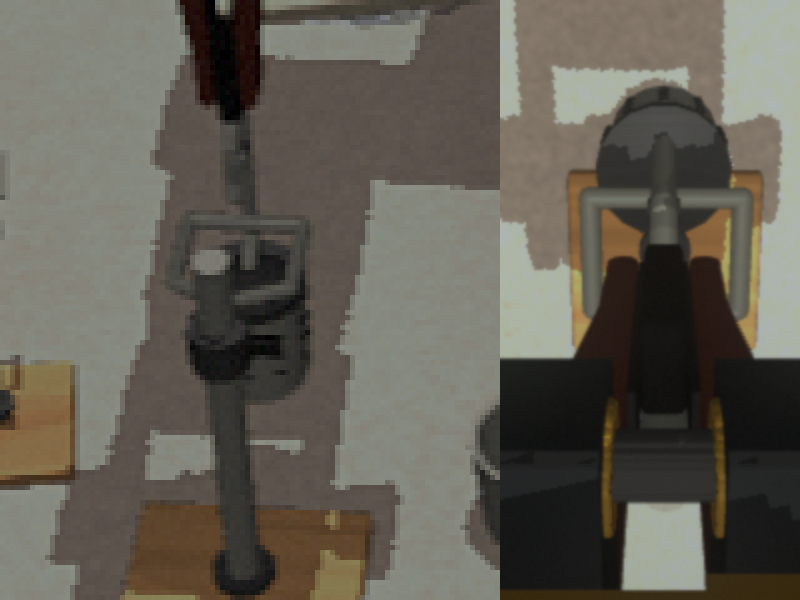

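```bash
python3 - <<'E'
from h import *
tcp=np.array([503.7,-121.5,257.5]);yaw=-0.245;ax=np.array([np.cos(yaw),np.sin(yaw)]);ay=np.array([-ax[1],ax[0]])
for n in ["wrist3","scene3"]:
    W=cloud(load(n)).reshape(-1,3)
    L=np.c_[(W[:,:2]-tcp[:2])@ax,(W[:,:2]-tcp[:2])@ay,W[:,2]]
    for y0,y1 in [(-24,-10),(10,24)]:
        q=L[(abs(L[:,0])<12)&(L[:,1]>y0)&(L[:,1]<y1)&(L[:,2]>165)&(L[:,2]<190)]
        if len(q): print(n,len(q),q.mean(0).round(1),q.min(0).round(1),q.max(0).round(1),np.percentile(q[:,2],95).round(1))
    e=L[(L[:,0]>-12)&(L[:,0]<50)&(abs(L[:,1])<36)&(L[:,2]>165)&(L[:,2]<190)]
    if len(e):print(" y extent",e[:,1].min(),e[:,1].max())
E
```

```text
wrist3 208 [ -1.8 -17.4 178.5] [ -5.4 -24.  174.7] [ 11.7 -10.2 180.6] 180.2
wrist3 213 [ -1.9  17.1 178.3] [ -5.3  10.  175.1] [  2.9  23.9 180.6] 180.0
 y extent -31.631452556686977 32.47868661627401
scene3 19 [  3.6 -17.5 176.2] [ -0.7 -23.9 171. ] [  9.  -10.1 181.9] 180.1
scene3 21 [  2.5  16.5 176.3] [ -3.7  10.1 170.4] [  6.6  22.2 180.3] 179.9
 y extent -31.4804088443163 32.55712104129061
```

The crops show the bar between shank and nose end, centred to about 1 mm, with its centre at z≈176.2. I'll draw down to just below the gate.

```bash
python3 -m jog '[[0,[0,0.4,0],[0,0,0]],[0,[0,1,0],[0,0,0]],[0,[0,1.6,0],[0,0,0]],[0,[0,2.2,0],[0,0,0]],[0,[0,2.6,0],[0,0,0]],[0,[0,2.8,0],[0,0,0]],[0,[0,2.9,0],[0,0,0]],[0,[0,2.9,0],[0,0,0]]]'
python3 -m jog '[[0,[0,0.1,0],[0,0,0]],[0,[0,0.2,0],[0,0,0]],[0,[0,0.3,0],[0,0,0]],[0,[0,0.4,0],[0,0,0]],[0,[0,0.5,0],[0,0,0]],[0,[0,0.6,0],[0,0,0]]]'
```

```text
t: 8.85
ee_pos: [503.7, -121.4, 228.6]
orientation: [-1.562, 0.193, -0.193]
ft_force: [0.7, -0.5, -3.0]
width: 10.0
t: 9.45
ee_pos: [503.7, -121.5, 223.1]
orientation: [-1.562, 0.193, -0.193]
ft_force: [-2.9, 0.3, 4.4]
width: 10.1
```

```bash
python3 -m jog '[[0,[0,0.1,0],[0,0,0]],[0,[0,0.2,0],[0,0,0]],[0,[0,0.3,0],[0,0,0]],[0,[0,0.4,0],[0,0,0]],[0,[0,0.5,0],[0,0,0]]]'
```

```text
t: 9.95
ee_pos: [504.1, -121.6, 218.3]
orientation: [-1.562, 0.192, -0.194]
ft_force: [-2.0, 0.4, 8.4]
width: 9.7
```

```bash
python3 -m jog '[[0,[0,0.1,0],[0,0,0]],[0,[0,0.2,0],[0,0,0]],[0,[0,0.3,0],[0,0,0]],[0,[0,0.4,0],[0,0,0]],[0,[0,0.5,0],[0,0,0]]]'
python3 -m jog '[[0,[0,0.1,0],[0,0,0]],[0,[0,0.2,0],[0,0,0]],[0,[0,0.3,0],[0,0,0]],[0,[0,0.4,0],[0,0,0]]]'
```

```text
t: 10.45
ee_pos: [502.9, -121.3, 212.6]
orientation: [-1.562, 0.194, -0.192]
ft_force: [-4.1, 0.7, 3.8]
width: 10.1
t: 10.85
ee_pos: [503.2, -121.3, 208.3]
orientation: [-1.562, 0.194, -0.192]
ft_force: [-5.0, 0.8, 3.0]
width: 10.0
```

```bash
python3 -m jog '[[0,[0,0.1,0],[0,0,0]],[0,[0,0.2,0],[0,0,0]],[0,[0,0.3,0],[0,0,0]],[0,[0,0.4,0],[0,0,0]],[0,[0,0.5,0],[0,0,0]]]'
python3 -m jog '[[0,[0,0.1,0],[0,0,0]],[0,[0,0.2,0],[0,0,0]]]'
```

```text
t: 11.35
ee_pos: [503.6, -121.5, 203.5]
orientation: [-1.562, 0.193, -0.193]
ft_force: [-4.2, 0.3, 0.9]
width: 10.0
t: 11.55
ee_pos: [503.5, -121.4, 201.4]
orientation: [-1.562, 0.193, -0.193]
ft_force: [-5.0, 1.3, -0.5]
width: 9.5
```

```bash
python3 -m jog '[[0,[0,0.1,0],[0,0,0]],[0,[0,0.1,0],[0,0,0]]]'
python3 -m jog '[[0,[0,0.1,0],[0,0,0]],[0,[0,0.1,0],[0,0,0]]]'
```

```text
t: 11.75
ee_pos: [502.8, -121.2, 200.0]
orientation: [-1.562, 0.194, -0.191]
ft_force: [-4.5, 1.6, -3.1]
width: 9.9
t: 11.95
ee_pos: [504.7, -121.7, 199.7]
orientation: [-1.562, 0.191, -0.195]
ft_force: [1.0, 0.1, -2.6]
width: 10.0
```

The side force fell from −5 to about 1 N, so the gate has probably snapped. I'll check it in pictures.

```bash
python3 -m jog '[[0,[0,0.1,0],[0,0,0]],[0,[0,0.1,0],[0,0,0]]]'
python3 - <<'E'
from h import *
from workcell import ctrl
import cv2
rel([504,-121.2,198],-0.245+np.pi/2)
for n in ["scene","wrist"]:
    d=ctrl.get_image(n);np.savez(f"pics/{n}4.npz",**d)
d=load("scene4");a=cv2.resize(d["color"][160:260,195:265,::-1],(420,600),interpolation=3)
b=load("wrist4")["color"][:,:,::-1];b=cv2.resize(b[150:310,230:330],(375,600),interpolation=3)
cv2.imwrite("pics/crop4.png",np.clip(np.hstack([a,b])*1.5,0,255).astype(np.uint8))
E
```

```text
t: 12.15
ee_pos: [504.4, -121.6, 198.9]
orientation: [-1.562, 0.192, -0.194]
ft_force: [0.8, 0.4, -2.9]
width: 10.2
now [ 504.4 -121.6  198.9] q6 [-0.26  0.3   1.88  0.    0.96 -1.58] w 10.2 F [ 0.81  0.42 -2.93] t 12.15
axes x,y,z: [[0.97, -0.243, 0.002], [0.002, -0.0, -1.0], [0.243, 0.97, -0.0]]
shift cm [-0.05  0.09  0.03] turn [ 0.    -0.001  0.002]
```

View pics/crop4.png

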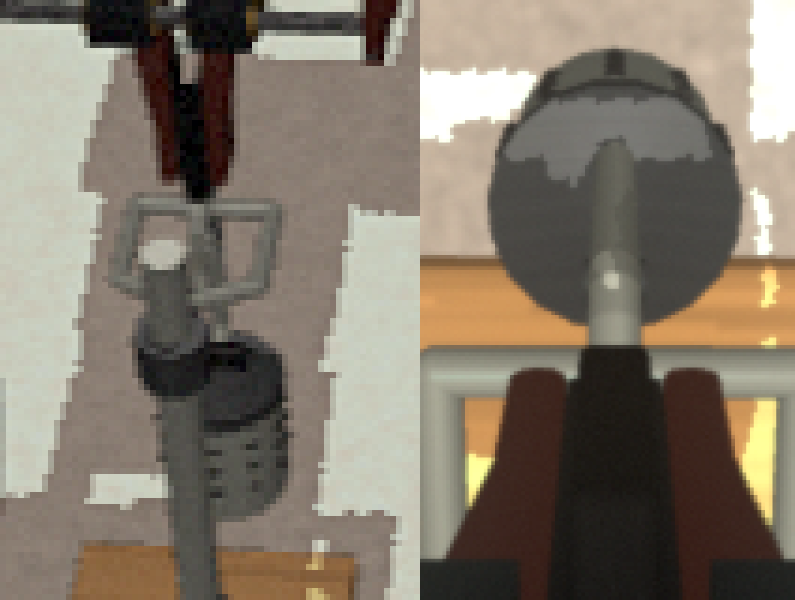

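```bash
python3 -m jog '[[0,[0,0.05,0],[0,0,0]],[0,[0,0.1,0],[0,0,0]],[0,[0,0.1,0],[0,0,0]]]'
```

```text
t: 12.55
ee_pos: [503.6, -121.4, 197.7]
orientation: [-1.562, 0.193, -0.193]
ft_force: [-0.1, -0.9, -2.6]
width: 9.9
```

```bash
python3 -m jog '[[0,[0,0.05,0],[0,0,0]],[0,[0,0.05,0],[0,0,0]],[0,[0,0.05,0],[0,0,0]]]'; python3 -m jog '[[0,[0,0.05,0],[0,0,0]],[0,[0,0.05,0],[0,0,0]],[0,[0,0.05,0],[0,0,0]]]'
```

```text
t: 12.85
ee_pos: [503.7, -121.5, 197.2]
orientation: [-1.562, 0.193, -0.193]
ft_force: [-0.3, 0.7, -2.7]
width: 9.8
t: 13.15
ee_pos: [503.7, -121.5, 196.9]
orientation: [-1.562, 0.193, -0.193]
ft_force: [-1.5, 0.3, 0.4]
width: 10.0
```

```bash
python3 -m jog '[[0,[-0.05,0,0],[0,0,0]],[0,[-0.05,0,0],[0,0,0]],[0,[-0.05,0,0],[0,0,0]],[0,[-0.05,0,0],[0,0,0]]]'
```

```text
t: 13.55
ee_pos: [503.5, -121.4, 196.9]
orientation: [-1.562, 0.192, -0.194]
ft_force: [1.1, 0.3, 0.4]
width: 9.7
```

Seated, with the weight on the eye and near-zero force at the wrist. I'll release slowly.

```bash
python3 -m jog '[[0.15,[0,0,0],[0,0,0]],[0.2,[0,0,0],[0,0,0]],[0.3,[0,0,0],[0,0,0]],[0.4,[0,0,0],[0,0,0]],[0.4,[0,0,0],[0,0,0]],[0.4,[0,0,0],[0,0,0]]]'
python3 - <<'E'
from h import *
from workcell import ctrl
import cv2
for n in ["scene","wrist"]:
    d=ctrl.get_image(n);np.savez(f"pics/{n}5.npz",**d)
d=load("scene5");a=cv2.resize(d["color"][160:260,195:265,::-1],(420,600),interpolation=3)
b=load("wrist5")["color"][:,:,::-1];b=cv2.resize(b[150:310,230:330],(375,600),interpolation=3)
cv2.imwrite("pics/crop5.png",np.clip(np.hstack([a,b])*1.5,0,255).astype(np.uint8))
E
```

```text
t: 14.15
ee_pos: [503.1, -121.3, 196.6]
orientation: [-1.562, 0.193, -0.193]
ft_force: [0.6, -0.0, -0.2]
width: 34.8
```

View pics/crop5.png

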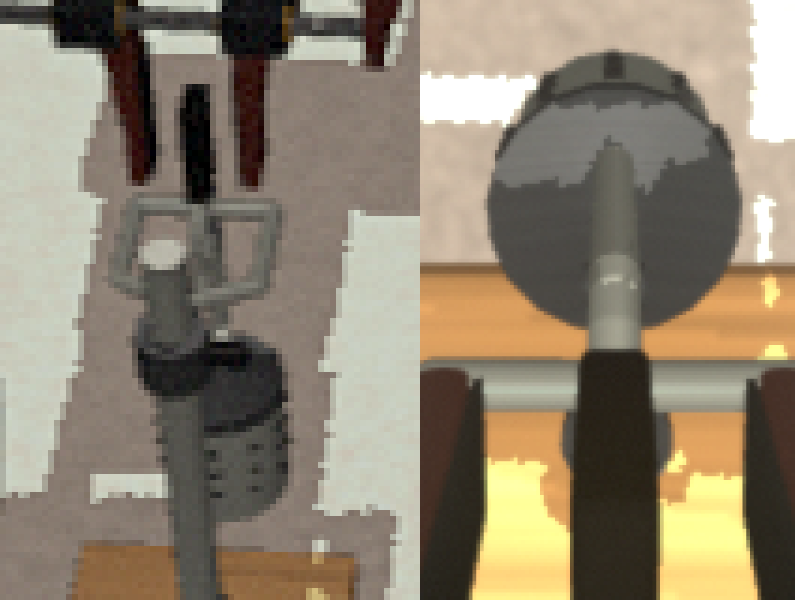

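The crops show the fingers clear on both sides and the infuser hanging straight. I'll retreat upward.

```bash
python3 -m jog '[[0.5,[0,-0.5,0],[0,0,0]],[0.5,[0,-1.5,0],[0,0,0]],[0.5,[0,-3,0],[0,0,0]],[0.5,[0,-5,0],[0,0,0]],[0.5,[0,-7.5,0],[0,0,0]],[0.5,[0,-10,0],[0,0,0]],[0.5,[-3,-12,0],[0,0,0]],[0.5,[-7,-12,0],[0,0,0]]]'
python3 -m jog '[[0.5,[-4,0,3],[0,0,0]],[0.5,[-8,0,7],[0,0,0]],[0.5,[-10,0,11],[0,0,0]],[0.5,[-10,0,14],[0,0,0]],[0.5,[-10,0,14],[0,0,0]],[0.5,[-10,0,14],[0,0,0]]]'
python3 - <<'E'
from h import *
from workcell import ctrl
import cv2
for n in ["scene","top","wrist"]:
    d=ctrl.get_image(n);np.savez(f"pics/{n}6.npz",**d);cv2.imwrite(f"pics/{n}6.png",d["color"][:,:,::-1])
d=load("scene6");a=cv2.resize(d["color"][150:270,190:280,::-1],(450,600),interpolation=3)
cv2.imwrite("pics/crop6.png",np.clip(a*1.5,0,255).astype(np.uint8))
E
```

```text
t: 15.05
ee_pos: [437.1, -104.8, 320.2]
orientation: [-1.563, 0.188, -0.198]
ft_force: [-0.3, 0.7, 0.6]
width: 43.9
t: 15.65
ee_pos: [372.4, 56.2, 317.4]
orientation: [-1.562, 0.19, -0.192]
ft_force: [-0.7, -0.9, -0.9]
width: 43.8
```

View pics/crop6.png

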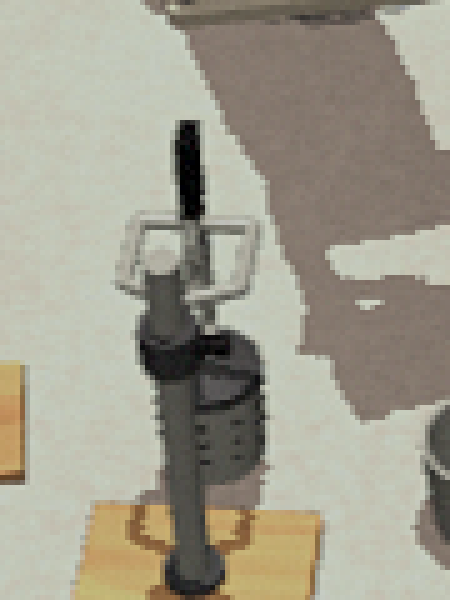

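View pics/wrist6.png

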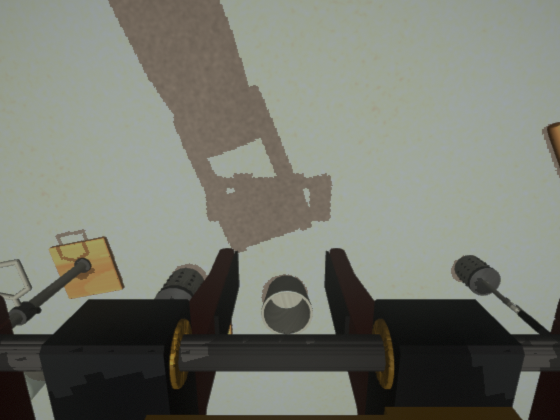

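```bash
python3 - <<'E'
from h import *
from scipy.optimize import least_squares
c0=np.array([504,-121.2]);yaw=-0.245;ax=np.array([np.cos(yaw),np.sin(yaw)]);ay=np.array([-ax[1],ax[0]])
for n in ["scene6","top6"]:
    W=cloud(load(n)).reshape(-1,3)
    L=np.c_[(W[:,:2]-c0)@ax,(W[:,:2]-c0)@ay,W[:,2]]
    near=np.hypot(L[:,0],L[:,1])<42
    t=L[near&(L[:,2]>195)&(L[:,2]<240)];print(n,"tab",len(t),t.mean(0).round(1),"top",t[:,2].max().round(1))
    b=L[near&(L[:,2]>28)&(L[:,2]<78)]
    r=least_squares(lambda p:np.hypot(b[:,0]-p[0],b[:,1]-p[1])-28.5,[0,0],loss="soft_l1");print(" body",len(b),r.x.round(1))
    l=L[near&(L[:,2]>80)&(L[:,2]<95)];print(" lid",len(l),np.median(l[:,2]).round(1))
# bystanders
for n in ["scene0","scene6"]:
    W=cloud(load(n)).reshape(-1,3)
    for nm,x0,x1,y0,y1 in [("cup",510,615,-35,65),("jar",555,640,-455,-370),("spat",400,620,395,480),("small",560,620,260,315)]:
        p=W[(W[:,0]>x0)&(W[:,0]<x1)&(W[:,1]>y0)&(W[:,1]<y1)&(W[:,2]>12)];print(n,nm,len(p),p.mean(0).round(1))
E
```

```text
scene6 tab 88 [  6.2   0.6 217.7] top 235.1
 body 195 [-0.8 -2.3]
 lid 100 82.5
top6 tab 54 [ -1.2   0.9 224.8] top 235.1
 body 43 [ 2.2 -0.8]
 lid 153 83.0
scene0 cup 640 [562.2  14.2  39.4]
scene0 jar 863 [ 604.9 -409.7   63.1]
scene0 spat 178 [465.8 427.9  16.2]
scene0 small 456 [593.4 284.7  70.7]
scene6 cup 646 [562.4  14.4  39.1]
scene6 jar 870 [ 605.  -409.4   62.8]
scene6 spat 179 [466.3 427.8  16. ]
scene6 small 453 [593.3 284.9  71. ]
```

```bash
python3 -m jog '[[0.5,[0,0,0],[0,0,0]],[0.5,[0,0,0],[0,0,0]],[0.5,[0,0,0],[0,0,0]],[0.5,[0,0,0],[0,0,0]],[0.5,[0,0,0],[0,0,0]],[0.5,[0,0,0],[0,0,0]],[0.5,[0,0,0],[0,0,0]],[0.5,[0,0,0],[0,0,0]]]'
python3 - <<'E'
from h import *
from workcell import ctrl
a=load("scene6")["color"].astype(int);b=ctrl.get_image("scene")["color"].astype(int)
print(np.abs(a-b)[150:270,190:280].max(), np.abs(a-b)[150:270,190:280].mean())
ctrl.close_job()
E
```

```text
t: 16.6
ee_pos: [372.3, 55.9, 316.7]
orientation: [-1.562, 0.193, -0.193]
ft_force: [0.2, 0.2, 0.5]
width: 44.0
41 1.1951543209876543
the job is handed in; nothing more can be done
```

The larger infuser is hanging from the larger stand's eye by its snap hook, released, with the robot clear. I handed the job in at about 16.7 s.

- **How it went:** I gripped the tab and brought the eye's front bar into the hook's mouth. The bar was at z≈176 mm, about 16 mm below nominal. I drew the hook down in steps of about 1 mm per row, lowered it until its weight rested on the eye, then let go slowly and backed away.
- **Eye load:** The wrist force readings between steps peaked at about 11 N above the infuser's weight while the gate was being pushed. They were taken only at the end of each call.
- **Gate:** I could not see it directly, because the post and tab hide it. I judged it shut because the gate's sideways push of about 5 N vanished near the expected height. The hook then seated fully: the underside is 16.3 mm above the table by camera, against 16.9 mm expected. I did not tug upward to test it.
- **Hanging:** The infuser looks upright. The two cameras' fits put its body within about 2.5 mm of the point below the bar.
- **Stillness:** Pictures about 0.9 s apart differed by 1.2 grey levels on average around the stand, which looks like noise. The largest single-pixel difference was 41, which I did not look into.
- **Cup, spatula, jar and small infuser:** All read within about 0.5 mm of where they started.

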